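Close and clamp the boiler's strainer pot

TASK

The strainer pot has been cleaned and has to be sealed again. Put the lid that fits it on the pot's open mouth, seated flat on the rim, then swing the wire bail up and over the lid, past centre, all the way to its stop so that its roller clamps the lid down, and let go. Leave the smaller spare lid, the room thermostat and the handheld analyser where they are.

Things in the scene. Friction and masses are not known exactly. Their poses are not given: they have to be found in the camera images.
- pot: Open steel strainer pot, a cylinder 76 mm outside, 68 mm inside diameter, rim 95 mm above the bench, fixed upright on a dark foot plate 100 (x) x 120 (y) x 6 mm, with a pipe stub on each side along its y (to 72 mm from the axis, 26 mm up). Origin: on its axis at bench level, z up. The bail's pivot line is along its y; the open bail lies out on its -x side, below the rim, clear of the lid's way.
- pot_mouth (a point): Centre of the pot's mouth, on the axis at rim level (95 mm above the bench).
- bail_pivot (a point): Middle of the bail's pivot line, on the pot's axis, 66 mm above the bench. The straps that hold the two pivots are sprung and let them rise up to 9 mm. The bail is a U of 5 mm steel wire, 92 mm wide, whose legs pass outside the lid's flange; its crossbar, 66 mm from the pivot line, carries a roller and a finger tab.
- bail (a joint): Bail angle, rad: 0 = closed, at its stop, 0.152 past upright towards the pot's +x; 0.152 = upright (centre); grows as it opens to the pot's -x, to 2.25. Starts at 1.5 to 2.1; stiff pivots (0.06 N m) hold it where left. Over the seated lid the roller meets the knob's dome near 0.37; 5 to 8 N sideways at the tab takes it over centre, then it snaps to 0 by itself or with a light push.
- bail_tab (a point): Grip point on the bail's finger tab, 94 mm from the pivot line. The tab is a flat steel plate 14 mm wide along the pot's y, 4 mm thick, sticking straight out beyond the crossbar, from 70 to 106 mm from the pivot line. It can be pinched across its width from above at any bail angle, fingers closing along the pot's y, and turns between the finger pads as the bail swings.
- roller: Free-turning steel roller, 10 mm diameter, 36 mm long, on the middle of the bail's crossbar, 66 mm from the pivot line. Origin at its centre. It presses down on the lid, about 14 N at centre and 11 N when closed.
- lid: The lid that fits: grey, round, 80 mm diameter, 44 mm tall, 0.2 kg; yaw does not matter. Stands plug down on the bench. Origin: centre of its underside, z up. From below: black plug 64 mm diameter, 8 mm high, bevelled (goes into the mouth); flange 80 mm, 8 to 14 mm up (rests on the rim: seated, the origin is 8 mm below the rim); grip knob 32 mm, upright sides 14 to 28 mm up, round dome to 44 mm.
- spare_lid: A bystander: the same kind of lid but smaller, 52 mm diameter flange, 22 mm knob, 39 mm tall; too small for this pot. Origin at the centre of its underside. To be left alone.
- thermostat: A bystander: white square room thermostat with a small dial, 85 x 85 x 26 mm, lying loose on the bench. Origin at the centre of its underside.
- analyser: A bystander: black and orange handheld flue gas analyser, 190 x 78 x 46 mm, lying loose on the bench. Origin at the centre of its underside.
Mind the look-alikes: they are no part of the job. What is shaped like the lid but turquoise or yellow is not meant.

How it is judged (in metres and radians):
On the way, in this order (a step that is already met when the one before it is completed fails the run):
1. the lid is seated on the pot while the bail is still open (horizontal distance between lid and pot_mouth below 0.004 m and z of lid in the frame of pot_mouth between -0.011 and -0.006 m and angle between lid's own z axis and vertical below 0.06 rad and value of joint bail above 0.8 rad), for 0.2 s.
2. the bail is swung over centre to its stop (value of joint bail below 0.08 rad), for 0.2 s.
At the end, for the whole second after the job is handed in: The 80 mm lid sits on the pot's rim, centred within 4 mm, within about 2 to 3 mm of full depth and level within 0.06 rad, at rest; the bail is past centre at its stop (joint below 0.08 rad) with its roller pressing on the lid with more than 3 N (horizontal distance between lid and pot_mouth below 0.004 m and z of lid in the frame of pot_mouth between -0.011 and -0.006 m and angle between lid's own z axis and vertical below 0.06 rad and value of joint bail below 0.08 rad and contact force between roller and lid above 3 N and linear speed of lid below 0.02 m/s); the robot touches nothing.
It fails at once if the spare lid is pushed or carried more than 30 mm (distance of spare_lid from where it was at the start of the episode above 0.03 m).
It fails at once if the thermostat is pushed more than 30 mm (distance of thermostat from where it was at the start of the episode above 0.03 m).
It fails at once if the analyser is pushed more than 30 mm (distance of analyser from where it was at the start of the episode above 0.03 m).
It also fails if it takes over 51 s, if anything falls off the work surface, if the arm or the gripper's body presses on something with over 40 N, if the wrist force passes 120 N, or if a joint passes its speed limit or range.

ROBOT

A 6-joint arm with a two-finger parallel gripper is mounted at the origin on the work surface. World frame = base frame: x ahead of the robot, y to its left, z up, the work surface at z = 0. Lengths are in mm, angles in rad, forces in N, time in s.
With the tool pointing down it reaches from about 325 to 875 mm from the base axis. Payload 4.4 kg.
Tool frame: the origin (TCP) lies at the very end of the fingers, on their centre line; the grasp point (between the pads) lies 19 mm behind it; z points along the fingers, y is the line along which they close (so a half turn about z gives the same grasp; the last joint's range is limited). The gripper opens to 85 mm and grips with 20 to 120 N. Pads are 22 mm wide; open, the fingers measure 114 mm over their backs; the gripper's body (76 mm by 85 mm) begins 54 mm behind the grasp point. The pads swing forward as they close: fully open they stand 13 mm farther back than shut.
Start: joints at [1.185, 0.207, 1.542, -0, 1.393, -0.15], TCP at [134.342, 559.088, 231.282] pointing down, gripper open.
Joint ranges: [-2.73, 2.73], [-0.86, 2.22], [0.23, 2.46], [-1.11, 4.25], [0.08, 2.63], [-2.82, 2.82]. Speed limits (rad/s): [2.79, 2.79, 3.14, 3.14, 3.14, 3.14].

INTERFACE

Orientations are given as [roll, pitch, yaw] about the fixed x, y, z axes, in that order (R = Rz(yaw) Ry(pitch) Rx(roll)).
In Python, from workcell import state, read_camera, camera_info, workorder gives the robot as it stands.
- The arm moves only by the tool arm_command, never from a script. Its argument "series" is a list that holds one entry, the list of rows, each a list of 7 numbers: the turn, a rotation vector about the tool's x, y, z in degrees, then the shift along the tool's x, y, z in mm, then the opening, from 0 (shut) to 1 (fully open). In form: [[[rx, ry, rz, dx, dy, dz, gripper], ...]]. A call has 1 to 8 rows; each row shifts and turns the commanded pose from where the row before left it, along the tool's axes as they then stand; what a row does not reach is not made up. A row lasts 1/8 s, in which the tool goes at most 62.5 mm and 10.7 degrees, less where a joint would pass 70% of its speed; a pose out of reach is approached as far as the arm can. A call with a gripper value outside its range is refused whole. The fingers move at their own pace and stop on an object; "force" is the grip in N (left out, the last holds). Time passes only in rows, so rows that do not move let the fingers close. It gives the time, the measured TCP pose, the force, the opening and the grip force at its end, in the units of the state.
- state(): the state, without advancing time (a new reading comes with each control period).
- read_camera(name): name is "scene" or "top" or "wrist"; returns the picture (420x560x3 uint8, blue, green, red); there is no depth.
- camera_info(name): a dict with "fx", "fy", "cx", "cy" (pixels), "distortion" ([k1, k2, p1, p2, k3] as OpenCV has them; the pictures are not rectified), "cam_to_world" (4x4, takes a point from camera to world coordinates). Camera axes: x right, y up, looking along -z (the intrinsics and any distortion apply to the point x, -y, -z); pixel columns grow to the right and rows downward; lengths in mm; the calibration is good to about 2 mm. A picture is of the moment at which its call begins: read the wrist's pose just before it. camera_info takes no time and is no camera call; for the wrist camera it gives the pose at the moment of the call.
- workorder.close_job(): hands the job in; it is judged then, once.
The state is a dict: "time": time; "q": joint angles; "dq": joint speeds; "joint_torque": joint torques, N m; "tcp_pos": TCP position; "ee_rot": TCP orientation; "wrist_force": force on the tool from outside, world axes, zero at the start; "moment": the same for the moment, N m; "opening": finger opening in mm; "grip_force": force on a finger pad.
Only numpy, scipy, OpenCV 4.12 (cv2) and the standard library are available. Lean on these libraries where they do the work, as an engineer would, in place of code of your own. Each camera call takes 0.05 s, during which the arm holds its last target. There are 200 camera calls.

## Working session

There is one attempt and no reset: what is moved stays moved. The work goes in short steps, Python scripts to look and compute and a tool call to move; the robot and the scene stay as the last step left them, time stands still between calls to the robot, and variables do not carry over. Pictures are saved under pics/ and viewed, at most 10 in all, crops included, and the job is handed in when it is done.

Besides the shell and the picture viewer there is one more tool, called as name([rows], argument=value, ...), one row to a line, values as JSON. arm_command: Moves the arm, as the interface text tells. Its arguments: {"type":"object","properties":{"series":{"type":"array"},"force":{"type":"number"}},"required":["series"]}

```bash
mkdir -p pics; ls
cat > h.py <<'E'
import numpy as np, cv2
from workcell import state, read_camera, camera_info
def ray(name,uv,ci=None):
    c=ci or camera_info(name); K=np.array([[c['fx'],0,c['cx']],[0,c['fy'],c['cy']],[0,0,1.]])
    p=cv2.undistortPoints(np.array(uv,float).reshape(-1,1,2),K,np.array(c['distortion'],float)).reshape(-1,2)
    T=np.array(c['cam_to_world']); d=np.c_[p[:,0],-p[:,1],-np.ones(len(p))]@T[:3,:3].T
    return T[:3,3],d
def onz(name,uv,z,ci=None):
    o,d=ray(name,uv,ci); z=np.broadcast_to(z,len(d)); return o+d*((z-o[2])/d[:,2])[:,None]
def proj(name,P,ci=None):
    c=ci or camera_info(name); K=np.array([[c['fx'],0,c['cx']],[0,c['fy'],c['cy']],[0,0,1.]])
    T=np.array(c['cam_to_world']); q=(np.atleast_2d(P)-T[:3,3])@T[:3,:3]
    return cv2.projectPoints((q*[1,-1,-1]).reshape(-1,1,3),np.zeros(3),np.zeros(3),K,np.array(c['distortion'],float))[0].reshape(-1,2)
E
python3 - <<'E'
from h import *
for n in('top','scene'): cv2.imwrite(f'pics/{n}0.png',read_camera(n))
for n in('top','scene','wrist'): print(n,camera_info(n))
print(state())
E
```

```text
pics
top {'fx': 397.8901129326761, 'fy': 397.8901129326761, 'cx': 274.9811611752839, 'cy': 205.83190769960507, 'distortion': array([-0.03101279,  0.        ,  0.        ,  0.        ,  0.        ]), 'cam_to_world': array([[-1.08369950e-01,  9.66029624e-01, -2.34611848e-01,
         2.95990688e+02],
       [-9.94095715e-01, -1.04014222e-01,  3.08990475e-02,
         1.27020034e+01],
       [ 5.44642632e-03,  2.36575161e-01,  9.71597926e-01,
         9.98109361e+02],
       [ 0.00000000e+00,  0.00000000e+00,  0.00000000e+00,
         1.00000000e+00]])}
scene {'fx': 516.3311819903872, 'fy': 516.3311819903872, 'cx': 283.93716309345285, 'cy': 200.22123207031885, 'distortion': array([-0.1217377,  0.       ,  0.       ,  0.       ,  0.       ]), 'cam_to_world': array([[ 4.49866812e-01, -6.59025160e-01,  6.02748446e-01,
         1.39783779e+03],
       [ 8.92962121e-01,  3.20241659e-01, -3.16328833e-01,
        -4.85421573e+02],
       [ 1.54434971e-02,  6.80537375e-01,  7.32550599e-01,
         1.20888073e+03],
       [ 0.00000000e+00,  0.00000000e+00,  0.00000000e+00,
         1.00000000e+
[... 530 characters left out ...]
         1.00000000e+00]])}
{'time': 0.1, 'q': array([ 1.18451167e+00,  2.07381715e-01,  1.54283933e+00, -4.39706100e-07,
        1.39353471e+00, -1.50496694e-01]), 'dq': array([-0.00159958, -0.00171249, -0.00513018,  0.00073968, -0.0011925 ,
       -0.00067369]), 'joint_torque': array([-3.03577417e-04, -3.84089756e+01, -2.92549735e+01, -1.54238451e-04,
        4.75656721e-03, -1.06228447e-05]), 'tcp_pos': array([134.06500902, 558.42502211, 230.20186279]), 'ee_rot': array([-3.13945394e+00, -3.23884399e-04,  2.90580442e+00]), 'wrist_force': array([ 0.47053134,  0.53654463, -0.51275384]), 'moment': array([-0.00111374, -0.04196353, -0.03278572]), 'grip_force': 0.0, 'opening': 85.65725603337346}
```

View pics/top0.png

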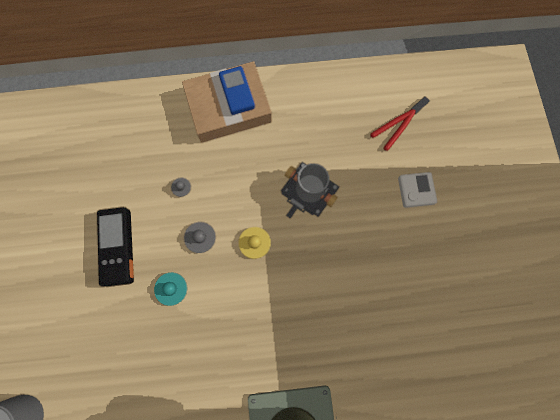

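View pics/scene0.png

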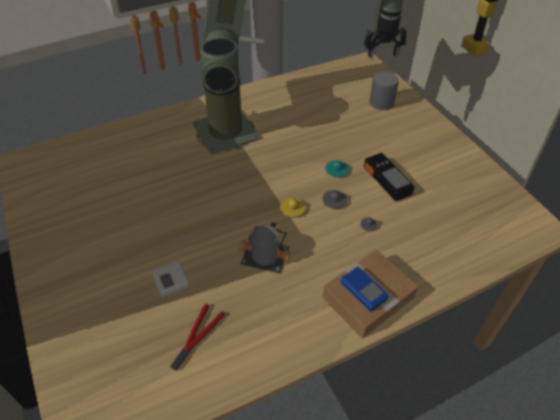

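Candidates in the top picture: large grey lid (200,237), small grey spare (180,187), turquoise (171,289), yellow (255,242). By the description I choose the large grey one at (200,237). The pot is at (313,182) with its bail towards the lower left, tab near (292,212). Next is one close crop to check.

Run:
```python
from h import *
im=cv2.imread('pics/top0.png')
a=cv2.resize(im[150:290,155:355],None,fx=4,fy=4,interpolation=cv2.INTER_CUBIC)
cv2.imwrite('pics/crop1.png',a)
print(onz('top',[(200,240),(180,188),(312,176),(292,212),(312,197)],[10,8,95,80,0]).round(1))
for P in onz('top',[(200,240),(312,178)],[10,95]): print(proj('scene',P))
```

```text
[[ 467.1  177.5   10. ]
 [ 608.7  220.7    8. ]
 [ 577.3 -111.6   95. ]
 [ 498.4  -54.9   80. ]
 [ 550.2 -117.2   -0. ]]
[[332.35128982 197.16531895]]
[[264.41845555 234.13505239]]
```

View pics/crop1.png

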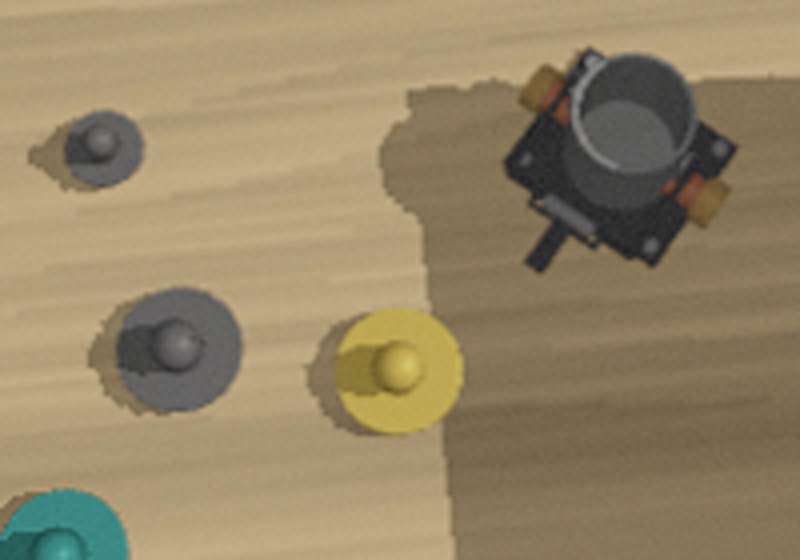

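The crop confirms it: large grey lid, flange centre at about (200,237). It also shows the pot rim centred near (313.5,178), the roller near (297.5,203), and the tab end near (290,215).

```bash
cat >> h.py <<'E'
from scipy.spatial.transform import Rotation as Rn
def delta(target,yaw=None):
    s=state(); R=Rn.from_euler('xyz',s['ee_rot'] if yaw is None else [np.pi,0,yaw])
    return (R.inv().apply(np.array(target)-s['tcp_pos'])).round(1)
E
python3 - <<'E'
from h import *
lid=onz('top',[(200,237.2)],14)[0]; pot=onz('top',[(313.5,178)],95)[0]
print(lid,pot,proj('scene',[lid,pot]))
# pot yaw: foot plate corners (crop px)
q=np.array([(505,162),(585,50),(738,147),(655,266)])/4+[155,150]
c=onz('top',q,6); print(c, c.mean(0))
print([np.degrees(np.arctan2(*(c[(i+1)%4]-c[i])[[1,0]])) for i in range(4)],[np.linalg.norm(c[(i+1)%4]-c[i]) for i in range(4)])
y=np.radians(144)
print(delta([lid[0],lid[1],160],y))
E
```

```text
[473.49704691 176.39516714  14.        ] [ 571.99874738 -114.51351408   95.        ] [[333.16097437 197.72567203]
 [263.20175003 234.47511092]]
[[ 574.46129477  -39.42960444    6.        ]
 [ 645.11767659 -100.51741934    6.        ]
 [ 568.37611235 -191.26124262    6.        ]
 [ 495.73847553 -126.88088533    6.        ]] [ 570.92338981 -114.52228793    6.        ]
[np.float64(-40.845907830910775), np.float64(-130.221021860612), np.float64(138.4487132557542), np.float64(48.006755251056695)] [np.float64(93.40259858226061), np.float64(118.84321245040553), np.float64(97.06212797560963), np.float64(117.66481546073047)]
[-499.2 -109.6   70.2]
```

arm_command([
  [[0,0,9.2,0,0,0,1],[0,0,9.2,0,0,0,1],[0,0,9.1,0,0,0,1]],
])

```text
time: 0.48
tcp_pos: [134.1, 558.6, 230.6]
ee_rot: [-3.14, 0.0, 2.421]
wrist_force: [-0.6, -0.3, 0.2]
opening: 85.3
grip_force: 0.0
```

Run:
```python
from h import *
print(np.degrees(state()['ee_rot']),delta([473.5,176.4,160]))
```

```text
[-1.79920839e+02  2.69900664e-02  1.38689974e+02] [-507.2  -63.    70.9]
```

arm_command([
  [[0,0,0,-50,-7,4,0.8],[0,0,0,-62,-7,8,0.8],[0,0,0,-62,-7,8,0.8],[0,0,0,-62,-7,9,0.8],[0,0,0,-62,-7,9,0.8],[0,0,0,-62,-7,9,0.8],[0,0,0,-62,-7,9,0.8],[0,0,0,-50,-7,9,0.8]],
])

```text
time: 1.48
tcp_pos: [452.9, 207.3, 166.2]
ee_rot: [-3.142, -0.0, 2.425]
wrist_force: [0.9, 0.6, 0.1]
opening: 68.0
grip_force: 0.0
```

arm_command([
  [[0,0,0,-35,-7,6,0.7],[0,0,0,0,0,0,0.7],[0,0,0,0,0,0,0.7]],
])

```text
time: 1.85
tcp_pos: [472.9, 181.2, 160.3]
ee_rot: [-3.141, -0.001, 2.426]
wrist_force: [-1.0, 0.4, -0.3]
opening: 59.8
grip_force: 0.0
```

Run:
```python
from h import *
s=state(); ci=camera_info('wrist'); im=read_camera('wrist'); cv2.imwrite('pics/w1.png',im)
import pickle; pickle.dump(ci,open('ci1.pkl','wb'))
print(s['tcp_pos'],s['opening'],proj('wrist',[[473.5,176.4,14],[473.5,176.4,44]],ci))
```

```text
[472.94552228 181.23142846 160.30050834] 59.83213708017299 [[277.22474111 195.24076233]
 [276.85415763 205.69516862]]
```

View pics/w1.png

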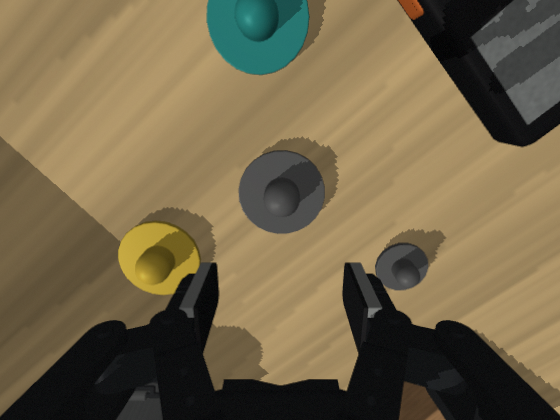

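The lid flange is centred near (282,191.5) and its knob at (282,197). The yellow lid is at (158,259), the spare at (402,267), and turquoise is at the top.

Run:
```python
from h import *
import pickle; ci=pickle.load(open('ci1.pkl','rb'))
L=onz('wrist',[(282,191.7)],14,ci)[0]; t=np.linspace(0,6.28,60)
e=proj('wrist',L+np.c_[40*np.cos(t),40*np.sin(t),0*t],ci); print(L,e.min(0),e.max(0))
K=L+[0,0,14]; e=proj('wrist',K+np.c_[16*np.cos(t),16*np.sin(t),0*t],ci); print(e.min(0),e.max(0))
S=onz('wrist',[(401.5,266)],12,ci)[0]; Y=onz('wrist',[(159,258)],14,ci)[0]; print(S,Y)
print(delta([L[0],L[1],15]))
```

```text
[473.82068108 181.91409729  14.        ] [238.15894927 147.67360695] [325.8226938  232.05694646]
[263.73864702 178.31235212] [300.3898961  213.39982614]
[609.86912811 220.71885827  12.        ] [445.92655869  47.03872963  14.        ]
[ -0.7   0.9 145.5]
```

```bash
cat >> h.py <<'E'
def rect(name,im,ci,c,half,z,s=0.5):
    g=np.arange(-half,half,s); X,Y=np.meshgrid(c[0]+g,c[1]+g)
    uv=proj(name,np.c_[X.ravel(),Y.ravel(),np.full(X.size,z)],ci).astype(np.float32).reshape(len(g),len(g),2)
    return cv2.remap(im,uv[...,0],uv[...,1],cv2.INTER_LINEAR)
def circ(mask,c,half,s=0.5):
    cs=cv2.findContours(mask.astype(np.uint8),cv2.RETR_EXTERNAL,cv2.CHAIN_APPROX_NONE)[0]
    k=max(cs,key=cv2.contourArea); (x,y),ax,_=cv2.fitEllipse(cv2.convexHull(k))
    return c[0]-half+s*x,c[1]-half+s*y,np.array(ax)*s
E
python3 - <<'E'
from h import *
import pickle
ci=pickle.load(open('ci1.pkl','rb'))
for n,f,c in(('wrist','w1',ci),('top','top0',camera_info('top'))):
    r=rect(n,cv2.imread(f'pics/{f}.png'),c,(474,180),60,14); h=cv2.cvtColor(r,cv2.COLOR_BGR2HSV)
    m=cv2.morphologyEx((h[...,1]<40).astype(np.uint8),cv2.MORPH_OPEN,np.ones((5,5)))
    print(n,circ(m,(474,180),60))
E
```

```text
wrist (474.5492820739746, 180.30133819580078, array([77.84059906, 78.19786835]))
top (474.2527847290039, 178.2344741821289, array([77.19192505, 77.57846832]))
```

arm_command([
  [[0,0,0,-2,0,30,0.65],[0,0,0,0,0,40,0.65],[0,0,0,0,0,35,0.65],[0,0,0,0,0,20,0.65],[0,0,0,0,0,13,0.65],[0,0,0,0,0,7,0.65],[0,0,0,0,0,0,0.65]],
])

```text
time: 2.78
tcp_pos: [475.2, 180.1, 15.9]
ee_rot: [3.141, 0.0, 2.426]
wrist_force: [1.1, 0.2, 0.5]
opening: 55.1
grip_force: 0.0
```

arm_command([
  [[0,0,0,0,0,0,0.2],[0,0,0,0,0,0,0.2],[0,0,0,0,0,0,0.2],[0,0,0,0,0,0,0.2],[0,0,0,0,0,0,0.2],[0,0,0,0,0,0,0.2]],
], force=40)

```text
time: 3.52
tcp_pos: [476.1, 179.9, 16.9]
ee_rot: [3.14, 0.001, 2.426]
wrist_force: [-0.4, -0.4, 6.8]
opening: 30.0
grip_force: 40.0
```

arm_command([
  [[0,0,0,0,0,-10,0.2],[0,0,0,0,0,-25,0.2],[0,0,0,0,0,-45,0.2],[0,0,0,0,0,-45,0.2],[0,0,0,-30,-14,-35,0.2],[0,0,0,-45,-20,-13,0.2],[0,0,0,-50,-22,0,0.2],[0,0,0,-50,-22,0,0.2]],
])

```text
time: 4.53
tcp_pos: [556.1, 4.7, 189.1]
ee_rot: [3.141, 0.0, 2.426]
wrist_force: [0.3, 1.1, -2.0]
opening: 30.0
grip_force: 40.1
```

arm_command([
  [[0,0,0,-50,-22,0,0.2],[0,0,0,-50,-22,0,0.2],[0,0,0,-45,-22,0,0.2],[0,0,0,-28,-14,0,0.2],[0,0,0,0,0,0,0.2],[0,0,0,0,0,0,0.2]],
])

```text
time: 5.28
tcp_pos: [633.2, -167.1, 188.0]
ee_rot: [-3.142, -0.002, 2.426]
wrist_force: [0.5, 0.0, -1.3]
opening: 30.2
grip_force: 40.1
```

Run:
```python
from h import *
s=state(); ci=camera_info('wrist'); im=read_camera('wrist'); cv2.imwrite('pics/w2.png',im)
import pickle; pickle.dump((ci,s),open('ci2.pkl','wb'))
print(s['tcp_pos'],s['ee_rot'],s['opening'],s['wrist_force'],proj('wrist',[[572,-114,95]],ci))
```

```text
[ 633.24765551 -167.1212143   187.98893748] [-3.14151197e+00 -2.17978570e-03  2.42572222e+00] 30.21782504977149 [ 0.52901682  0.01297047 -1.31333003] [[280.71207895  98.5494199 ]]
```

View pics/w2.png

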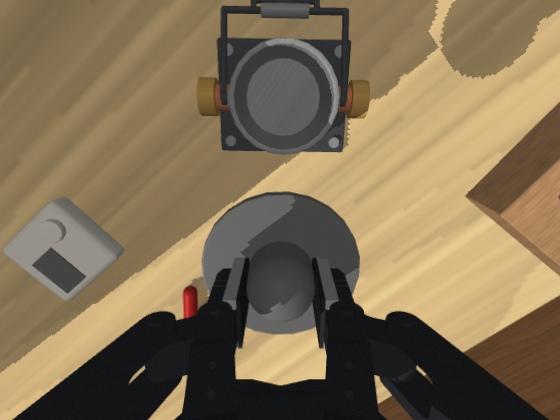

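The lid is held square, with its flange spanning u 203–359 and its top at v≈192. The pot rim is centred near (284,96), the roller at (285,10), and the thermostat is off to the left.

Run:
```python
from h import *
import pickle
ci,s=pickle.load(open('ci2.pkl','rb')); im=cv2.imread('pics/w2.png')
def edgefit(c,R,z,half,rng=6,s=0.25,sector=None):
    g=cv2.GaussianBlur(cv2.cvtColor(rect('wrist',im,ci,c,half,z,s),cv2.COLOR_BGR2GRAY),(0,0),3)
    e=cv2.Canny(g,15,35); y,x=np.nonzero(e); P=np.c_[c[0]-half+s*x,c[1]-half+s*y]
    p=np.array(c,float)
    from scipy.optimize import least_squares
    if sector is not None: P=P[(P-p)@sector>5]
    for k in (6,4,2,2):
        Q=P[abs(np.linalg.norm(P-p,axis=1)-R)<k]
        p=least_squares(lambda v:np.linalg.norm(Q-v,axis=1)-R,p,loss='soft_l1',f_scale=.5).x
    d=np.linalg.norm(Q-p,axis=1); return p,len(Q),d.mean(),d.std()
tx=np.array([np.cos(s['ee_rot'][2]),np.sin(s['ee_rot'][2])]); ty=np.array([tx[1],-tx[0]])
for R in(38,34): print('rim',R,edgefit((572,-114),R,95,50))
for z in(183,185,187):
  L=edgefit(s['tcp_pos'][:2],40,z,55,sector=tx); print('lid',z,L,(L[0]-s['tcp_pos'][:2])@np.c_[tx,ty])
```

```text
rim 38 (array([ 573.2065514 , -113.01406678]), 1063, np.float64(37.57056895912376), np.float64(0.7175847638066207))
rim 34 (array([ 573.20721643, -112.92646026]), 826, np.float64(33.60589500921566), np.float64(0.5159324092021406))
lid 183 (array([ 632.65877084, -166.96181425]), 674, np.float64(39.7776199470717), np.float64(0.7720796738169009)) [ 0.54893678 -0.26619906]
lid 185 (array([ 632.3400828 , -166.65944191]), 667, np.float64(39.76310181658966), np.float64(0.8032721802322598)) [ 0.98783324 -0.24719921]
lid 187 (array([ 631.95668897, -166.35907077]), 681, np.float64(39.73598630828093), np.float64(0.9368910705661375)) [ 1.47423833 -0.27217406]
```

arm_command([
  [[0,0,0,20,0,0,0.2],[0,0,0,35,1,10,0.2],[0,0,0,25,0.7,25,0.2],[0,0,0,0,0,20,0.2],[0,0,0,0,0,5,0.2],[0,0,0,0,0,0,0.2],[0,0,0,0,0,0,0.2]],
])

```text
time: 6.2
tcp_pos: [575.8, -114.4, 130.0]
ee_rot: [3.141, 0.002, 2.426]
wrist_force: [0.6, -0.4, -2.1]
opening: 30.4
grip_force: 40.1
```

Run:
```python
from h import *
s=state(); print(s['tcp_pos'],s['wrist_force']); R=Rn.from_euler('xyz',s['ee_rot'])
o=R.apply([1.0,-.25,0]); print(delta(np.array([573.2,-113,104])-o*[1,1,0]))
```

```text
[ 575.81281801 -114.35640808  129.97988868] [ 0.60690604 -0.36930304 -2.1118946 ]
[ 1.9 -0.5 26. ]
```

arm_command([
  [[0,0,0,1.5,-0.4,6,0.2],[0,0,0,0,0,6,0.2],[0,0,0,0,0,4,0.2],[0,0,0,0,0,3,0.2],[0,0,0,0,0,3,0.2],[0,0,0,0,0,0,0.2]],
])

```text
time: 6.95
tcp_pos: [573.2, -113.4, 106.4]
ee_rot: [-3.141, -0.001, 2.426]
wrist_force: [-0.1, -0.8, -1.1]
opening: 30.1
grip_force: 40.1
```

arm_command([
  [[0,0,0,0,0,1,0.2],[0,0,0,0,0,1,0.2],[0,0,0,0,0,0.7,0.2],[0,0,0,0,0,0,0.2]],
])

```text
time: 7.45
tcp_pos: [573.4, -113.4, 104.0]
ee_rot: [3.142, 0.0, 2.426]
wrist_force: [0.4, -0.4, -1.6]
opening: 30.3
grip_force: 40.2
```

arm_command([
  [[0,0,0,0,0,1,0.2],[0,0,0,0,0,0.7,0.2],[0,0,0,0,0,0,0.2]],
])

```text
time: 7.82
tcp_pos: [573.5, -113.4, 103.9]
ee_rot: [-3.141, 0.0, 2.426]
wrist_force: [-3.9, 1.9, 6.6]
opening: 29.9
grip_force: 41.0
```

arm_command([
  [[0,0,0,0,0,0,0.45],[0,0,0,0,0,0,0.6],[0,0,0,0,0,0,0.6],[0,0,0,0,0,-10,0.6],[0,0,0,0,0,-30,0.6],[0,0,0,0,0,-30,0.6],[0,0,0,0,0,-30,0.6],[0,0,0,0,0,0,0.6]],
])

```text
time: 8.82
tcp_pos: [575.8, -114.2, 206.5]
ee_rot: [3.139, 0.008, 2.426]
wrist_force: [1.3, 0.4, 0.1]
opening: 51.0
grip_force: 0.0
```

arm_command([
  [[0,0,0,-25,0,0,0.4],[0,0,0,-25,0,0,0.4],[0,0,0,0,0,0,0.4],[0,0,0,0,0,0,0.4]],
])

```text
time: 9.32
tcp_pos: [610.1, -145.6, 201.1]
ee_rot: [-3.141, -0.003, 2.426]
wrist_force: [-0.7, 0.3, -0.1]
opening: 34.0
grip_force: 0.0
```

Run:
```python
from h import *
s=state(); ci=camera_info('wrist'); im=read_camera('wrist'); cv2.imwrite('pics/w3.png',im); cv2.imwrite('pics/s3.png',read_camera('scene'))
import pickle; pickle.dump((ci,s),open('ci3.pkl','wb'))
print(s['tcp_pos'],s['opening'],s['wrist_force'],proj('wrist',[[573.2,-113,101]],ci))
```

```text
[ 610.09298275 -145.6159157   201.14057906] 34.02947216168207 [-0.7082886   0.26700191 -0.11379295] [[281.38004275 144.43992606]]
```

View pics/w3.png

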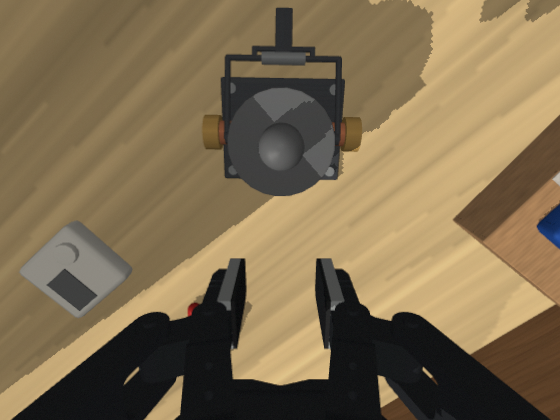

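The lid sits on the pot, with its flange around (281,141) and knob at (282,147). The bail is out beyond it: roller at (284,58), crossbar corners at (225,58) and (340,60), tab from (284,47) to (284,9).

Run:
```python
from h import *
import pickle
from scipy.optimize import least_squares
ci,s=pickle.load(open('ci3.pkl','rb')); im=cv2.imread('pics/w3.png')
c=(573.2,-113); R=40; sc=.25; half=50
g=cv2.GaussianBlur(cv2.cvtColor(rect('wrist',im,ci,c,half,101,sc),cv2.COLOR_BGR2GRAY),(0,0),3)
y,x=np.nonzero(cv2.Canny(g,15,35)); P=np.c_[c[0]-half+sc*x,c[1]-half+sc*y]; p=np.array(c)
for k in(6,4,2,2):
    Q=P[abs(np.linalg.norm(P-p,axis=1)-R)<k]; p=least_squares(lambda v:np.linalg.norm(Q-v,axis=1)-R,p,loss='soft_l1',f_scale=.5).x
print('lid',p,len(Q),np.linalg.norm(Q-p,axis=1).std())
def pt(a,yaw,r,yy,c=c):  # a = angle from vertical toward -x
    ex=np.array([np.cos(yaw),np.sin(yaw),0]); ey=np.array([-ex[1],ex[0],0])
    return np.array([c[0],c[1],66])-ex*r*np.sin(a)+ey*yy+[0,0,r*np.cos(a)]
uv=np.array([(284,9),(284,58),(225.5,57),(340.5,59)])
M=[(106,0),(66,0),(66,46),(66,-46)]
for sg in(1,-1):
  f=lambda v:(proj('wrist',[pt(v[0],v[1],r,sg*w) for r,w in M],ci)-uv).ravel()
  for a0 in(1.3,1.9):
    r=least_squares(f,[a0,np.radians(-41)]); print(sg,'a',r.x[0],'yaw',np.degrees(r.x[1]),'cost',r.cost,r.fun.round(1))
    T=pt(*r.x,94,0); print('tab',T,'scene px',proj('scene',[T,pt(*r.x,66,0)]).round(1).tolist())
sm=cv2.imread('pics/s3.png')[200:290,215:325]; cv2.imwrite('pics/s3c.png',cv2.resize(sm,None,fx=6,fy=6,interpolation=cv2.INTER_CUBIC))
```

```text
lid [ 572.18454237 -113.95163534] 865 0.8411633908329397
1 a 2.0885184855267083 yaw -42.641802150592355 cost 12468.888417498978 [   0.3   16.9   -0.8    8.7  110.6   11.3 -110.3    6. ]
tab [513.11507341 -57.66811914  19.47920296] scene px [[272.4, 230.2], [270.0, 233.3]]
1 a 2.088511843539801 yaw -42.64108903278127 cost 12468.888417578743 [   0.3   16.9   -0.8    8.7  110.6   11.3 -110.3    6. ]
tab [513.11415744 -57.66865767  19.47974549] scene px [[272.4, 230.2], [270.0, 233.3]]
-1 a 0.9687650643995268 yaw -42.09200604115421 cost 249.56010993742655 [  0.5 -13.2  -1.    4.9 -11.3   4.4  11.2   5.2]
tab [515.70923228 -61.06767321 119.23387137] scene px [[271.7, 208.8], [269.4, 218.4]]
-1 a 1.8765019556532194 yaw -42.298307167773046 cost 3.879240648736859 [ 0.2 -0.6 -0.9  0.   1.8 -0.4 -1.7  0.3]
tab [506.89644876 -52.67199126  37.70918074] scene px [[273.0, 224.2], [270.4, 229.1]]
```

View pics/s3c.png

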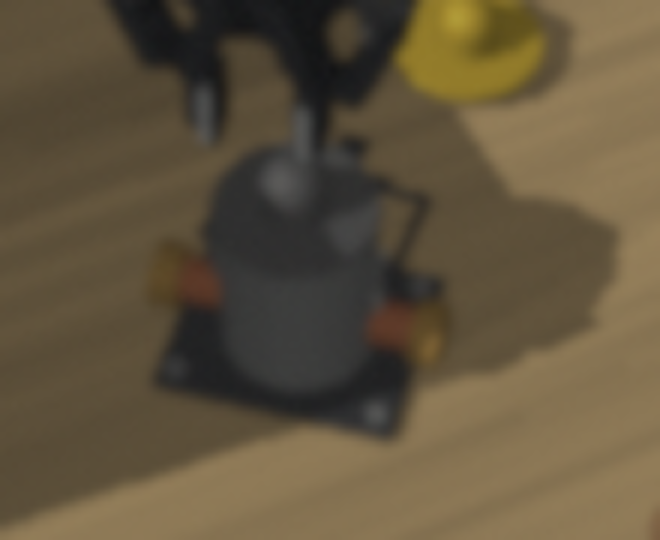

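The lid is seated level on the rim, and the bail's tab grip point comes out near (507,-53,38), with the bail at about 2.03 rad. I go over the lid to above the tab.

arm_command([
  [[0,0,1.3,15,0,0,0.4],[0,0,0,40,0,0,0.4],[0,0,0,50,0,0,0.4],[0,0,0,30,-0.7,20,0.4],[0,0,0,5.8,0,40,0.4],[0,0,0,0,0,40,0.4],[0,0,0,0,0,10,0.4],[0,0,0,0,0,0,0.4]],
])

```text
time: 10.42
tcp_pos: [505.8, -51.8, 92.4]
ee_rot: [-3.141, -0.001, 2.403]
wrist_force: [-0.2, -0.4, 0.4]
opening: 33.9
grip_force: 0.0
```

Run:
```python
from h import *
s=state(); print(s['tcp_pos'],np.degrees(s['ee_rot']),s['opening'],delta([505.5,-51.4,27.5]))
ci=camera_info('wrist'); cv2.imwrite('pics/w4.png',read_camera('wrist'))
ex=np.array([.7396,-.6730,0]); a=1.8765
print(proj('wrist',[np.array([573.2,-113,66])-ex*r*np.sin(a)+[0,0,r*np.cos(a)] for r in(72,94,106)],ci))
```

```text
[505.84250369 -51.83400719  92.42275986] [-1.79984365e+02 -3.96328332e-02  1.37690081e+02] 33.86500981200498 [ 0.5  0.1 64.9]
[[280.92942388 266.33337879]
 [280.93950085 232.61575386]
 [280.94512688 214.17232822]]
```

View pics/w4.png

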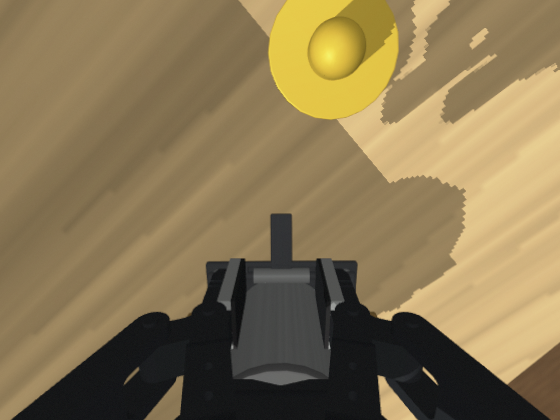

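The tab runs from (281,265) to (281,214), exactly as predicted and centred between the fingers, and the yellow lid is well clear.

arm_command([
  [[0,0,0,0.5,0,20,0.4],[0,0,0,0,0,20,0.4],[0,0,0,0,0,15,0.4],[0,0,0,0,0,8,0.4],[0,0,0,0,0,2,0.4],[0,0,0,0,0,0,0.4]],
])

```text
time: 11.22
tcp_pos: [506.4, -52.0, 27.7]
ee_rot: [3.141, 0.001, 2.403]
wrist_force: [-0.7, -0.2, 0.3]
opening: 34.1
grip_force: 0.0
```

arm_command([
  [[0,0,0,0,0,0,0.02],[0,0,0,0,0,0,0.02],[0,0,0,0,0,0,0.02],[0,0,0,0,0,0,0.02],[0,0,0,0,0,0,0.02]],
], force=40)

```text
time: 11.85
tcp_pos: [506.5, -52.1, 27.6]
ee_rot: [3.141, 0.001, 2.403]
wrist_force: [1.5, -1.5, 0.2]
opening: 12.5
grip_force: 39.0
```

Run:
```python
from h import *
s=state(); p=s['tcp_pos']; R=Rn.from_euler('xyz',s['ee_rot'])
ex=np.array([.7396,-.6730,0]); C=np.array([573.2,-113,66])
z0=p[2]; print(p)
# contact = tcp+d; polar about pivot
r=96; a0=1.8765
P=lambda a: -ex*r*np.sin(a)+np.array([0,0,r*np.cos(a)])
A=np.linspace(a0,-0.15,19); pts=np.array([P(a) for a in A])
print(np.c_[A[1:],R.inv().apply(np.diff(pts,axis=0))].round(2))
```

```text
[506.502547   -52.08772363  27.59838403]
[[ 1.760e+00  2.650e+00  1.000e-02 -1.047e+01]
 [ 1.650e+00  1.460e+00  1.000e-02 -1.070e+01]
 [ 1.540e+00  2.500e-01  1.000e-02 -1.080e+01]
 [ 1.430e+00 -9.700e-01  1.000e-02 -1.076e+01]
 [ 1.310e+00 -2.170e+00  1.000e-02 -1.058e+01]
 [ 1.200e+00 -3.340e+00  1.000e-02 -1.027e+01]
 [ 1.090e+00 -4.480e+00  1.000e-02 -9.830e+00]
 [ 9.800e-01 -5.550e+00  1.000e-02 -9.270e+00]
 [ 8.600e-01 -6.560e+00  1.000e-02 -8.580e+00]
 [ 7.500e-01 -7.480e+00  1.000e-02 -7.790e+00]
 [ 6.400e-01 -8.310e+00  0.000e+00 -6.900e+00]
 [ 5.300e-01 -9.030e+00  0.000e+00 -5.930e+00]
 [ 4.100e-01 -9.640e+00  0.000e+00 -4.870e+00]
 [ 3.000e-01 -1.013e+01  0.000e+00 -3.760e+00]
 [ 1.900e-01 -1.049e+01  0.000e+00 -2.600e+00]
 [ 8.000e-02 -1.071e+01  0.000e+00 -1.400e+00]
 [-4.000e-02 -1.080e+01  0.000e+00 -1.900e-01]
 [-1.500e-01 -1.075e+01  0.000e+00  1.020e+00]]
```

arm_command([
  [[0,0,0,2.6,0,-10.5,0.02],[0,0,0,1.5,0,-10.7,0.02],[0,0,0,0.3,0,-10.8,0.02],[0,0,0,-1,0,-10.8,0.02],[0,0,0,-2.2,0,-10.6,0.02],[0,0,0,-3.3,0,-10.3,0.02],[0,0,0,-4.5,0,-9.8,0.02],[0,0,0,-5.6,0,-9.3,0.02]],
])

```text
time: 12.85
tcp_pos: [514.7, -59.7, 109.5]
ee_rot: [3.141, -0.001, 2.403]
wrist_force: [6.6, -1.1, -8.9]
opening: 12.3
grip_force: 39.0
```

arm_command([
  [[0,0,0,-6.6,0,-8.6,0.02],[0,0,0,-7.5,0,-7.8,0.02],[0,0,0,-8.3,0,-6.9,0.02],[0,0,0,-9,0,-5.9,0.02],[0,0,0,0,0,0,0.02]],
])

```text
time: 13.48
tcp_pos: [538.9, -81.6, 140.0]
ee_rot: [3.141, 0.001, 2.402]
wrist_force: [2.6, 2.3, -4.0]
opening: 12.8
grip_force: 39.1
```

arm_command([
  [[0,0,0,-9.6,0,-4.9,0.02],[0,0,0,-10.1,0,-4,0.02],[0,0,0,-7,0,-2.5,0.02],[0,0,0,-7,0,-2,0.02],[0,0,0,-7,0,-1,0.02],[0,0,0,0,0,0,0.02]],
])

```text
time: 14.22
tcp_pos: [568.1, -108.0, 153.5]
ee_rot: [3.141, -0.002, 2.403]
wrist_force: [1.3, 6.3, -4.1]
opening: 12.0
grip_force: 39.1
```

arm_command([
  [[0,0,0,-6,0,0,0.02],[0,0,0,-6,0,0,0.02],[0,0,0,-6,0,1,0.02],[0,0,0,-5,0,1,0.02],[0,0,0,0,0,0,0.02],[0,0,0,0,0,0,0.02]],
])

```text
time: 14.98
tcp_pos: [585.1, -124.6, 151.6]
ee_rot: [-3.141, 0.0, 2.403]
wrist_force: [-0.3, 0.2, -0.4]
opening: 1.7
grip_force: 0.0
```

The grip ran off the tab, so I look before going on.

Run:
```python
from h import *
cv2.imwrite('pics/w5.png',read_camera('wrist')); ci=camera_info('wrist')
ex=np.array([.7396,-.6730,0]); C=np.array([573.2,-113,66])
for a in(-.152,0,.1,.2,.3): print(a,proj('wrist',[C-ex*r*np.sin(a)+[0,0,r*np.cos(a)] for r in(66,106)],ci).round().tolist())
```

```text
-0.152 [[282.0, 245.0], [282.0, 297.0]]
0 [[282.0, 228.0], [282.0, 265.0]]
0.1 [[282.0, 216.0], [282.0, 241.0]]
0.2 [[282.0, 204.0], [282.0, 216.0]]
0.3 [[282.0, 191.0], [282.0, 189.0]]
```

View pics/w5.png

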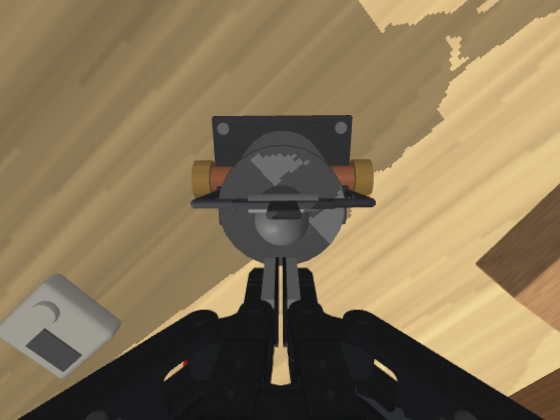

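The bail stands near 0.35 rad, crossbar at v≈203 and tab end at (282,217), so the tab slipped from the pads against the dome. I'll go behind it with shut fingers and push it over.

arm_command([
  [[0,0,0,0,0,-20,0],[0,0,0,0,0,-30,0],[0,0,0,25,0,-5,0],[0,0,0,37,0,0,0],[0,0,0,2,0,15,0],[0,0,0,0,0,25,0],[0,0,0,0,0,15,0],[0,0,0,0,0,0,0]],
])

```text
time: 16.02
tcp_pos: [536.8, -81.0, 149.7]
ee_rot: [-3.14, -0.004, 2.403]
wrist_force: [-0.8, -0.0, 0.1]
opening: -0.2
grip_force: 0.0
```

Run:
```python
from h import *
s=state(); print(s['tcp_pos'],s['wrist_force'],delta([573.2,-113,151]))
```

```text
[536.81386676 -80.97586782 149.66899576] [-0.80011769 -0.03350278  0.13910961] [-48.5   0.8  -1.5]
```

arm_command([
  [[0,0,0,-10,0.5,0,0],[0,0,0,-6,0,0,0],[0,0,0,-5,0,0,0],[0,0,0,-5,0,0,0],[0,0,0,-5,0,0,0]],
])

```text
time: 16.65
tcp_pos: [561.7, -101.4, 152.7]
ee_rot: [3.141, 0.0, 2.403]
wrist_force: [-1.9, 2.1, 1.9]
opening: -0.1
grip_force: 1.5
```

arm_command([
  [[0,0,0,-4,0,0,0],[0,0,0,-4,0,0,0],[0,0,0,-4,0,0,0],[0,0,0,-3,0,0,0]],
])

```text
time: 17.15
tcp_pos: [572.7, -112.3, 151.6]
ee_rot: [-3.141, 0.001, 2.403]
wrist_force: [-0.6, 0.1, -0.0]
opening: 0.3
grip_force: 0.0
```

arm_command([
  [[0,0,0,-2,0,0,0],[0,0,0,-2,0,0,0],[0,0,0,0,0,0,0]],
])

```text
time: 17.52
tcp_pos: [574.2, -113.6, 151.3]
ee_rot: [-3.141, -0.003, 2.403]
wrist_force: [-3.6, 3.1, 2.9]
opening: 0.0
grip_force: 2.6
```

Run:
```python
from h import *
s=state(); print(s['tcp_pos'],s['wrist_force'])
cv2.imwrite('pics/w6.png',read_camera('wrist')); ci=camera_info('wrist')
ex=np.array([.7396,-.6730,0]); C=np.array([573.2,-113,66])
for a in(-.152,0,.2): print(a,proj('wrist',[C-ex*r*np.sin(a)+[0,0,r*np.cos(a)] for r in(66,106)],ci).round().tolist())
```

```text
[ 574.22562521 -113.57908041  151.31136914] [-3.55613627  3.05618253  2.88039107]
-0.152 [[280.0, 270.0], [280.0, 326.0]]
0 [[280.0, 254.0], [280.0, 297.0]]
0.2 [[280.0, 231.0], [280.0, 250.0]]
```

arm_command([
  [[0,0,0,8,0,0,0],[0,0,0,12,0,0,0],[0,0,0,10,0,-20,0],[0,0,0,0,0,-40,0],[0,0,0,0,0,-20,0],[0,0,0,-20,0,-10,0],[0,0,0,-40,0,0,0],[0,0,0,-20,0,0,0]],
])

```text
time: 18.58
tcp_pos: [613.3, -149.0, 242.3]
ee_rot: [3.141, 0.003, 2.403]
wrist_force: [-0.7, 0.1, 0.1]
opening: -0.0
grip_force: 0.0
```

arm_command([
  [[0,0,0,-10,0,0,0],[0,0,0,0,0,0,0],[0,0,0,0,0,0,0]],
])

```text
time: 18.95
tcp_pos: [619.1, -154.0, 241.6]
ee_rot: [-3.141, -0.001, 2.404]
wrist_force: [0.3, -0.6, -0.3]
opening: 0.1
grip_force: 0.0
```

Run:
```python
from h import *
s=state(); print(s['tcp_pos'],s['wrist_force'])
im=read_camera('wrist'); cv2.imwrite('pics/w7.png',im); ci=camera_info('wrist')
ex=np.array([.7396,-.6730,0]); C=np.array([573.2,-113,66])
for a in(-.152,0,.2): print(a,proj('wrist',[C-ex*r*np.sin(a)+[0,0,r*np.cos(a)] for r in(66,106)],ci).round().tolist())
```

```text
[ 619.05885395 -154.00239349  241.62044819] [ 0.2633443  -0.59085384 -0.25463274]
-0.152 [[280.0, 139.0], [280.0, 156.0]]
0 [[280.0, 126.0], [280.0, 131.0]]
0.2 [[280.0, 107.0], [280.0, 96.0]]
```

View pics/w7.png

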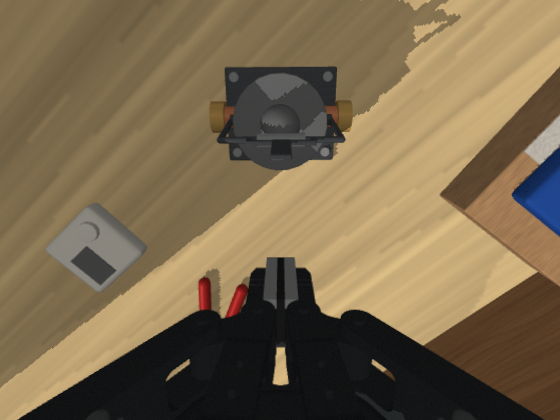

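The bail is closed past centre, with the crossbar at v≈139 and tab end at (281,155) against predictions of 139 and 156 at the stop. The lid is level underneath, and the robot is clear.

```bash
python3 -c "
from workcell import workorder; print(workorder.close_job())"
```

```text
the job is handed in; nothing more can be done
None
```

The job is handed in, no verdict shown: the 80 mm lid is seated on the pot, the last picture shows the bail past centre at its stop, roller force was not measured, and the arm is clear.

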